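# Clamp the flow cell with the slipping torque knob

## Task

Mount the flow cell in the blue clamping fixture: set the cell flat in the pocket of the drawn-out slide, push the slide fully home under the clamp, then turn the knob clockwise (seen from above) until the pad holds the cell and the knob slips and clicks. Once it slips, give it a few clicks, between about a twelfth and a quarter of a turn of slipping in all, then stop, let go and leave it clamped. Do not disturb the other things on the bench.

Things in the scene. Friction and masses are not known exactly. Their poses are not given: they have to be found in the camera images.
- cell_center (a point): centre (half-way up) of the loose flow cell, a flat block, aluminium below, black gasket line, brass-coloured above: 46 mm along its x, 84 mm along its y, 36 mm high, about 0.35 kg. It stands flat on the bench at the start, z up, this point 18 mm above what it stands on. Grasp it across the 46 mm. Either end may lie either way in the pocket.
- pocket (a point): centre of the pocket floor on the fixture's slide, 31 mm above the bench, z up, +y the way the slide draws out. The cell's long side goes along this y, 5 to 6 mm play all round. Black stops 9 mm high: at the ends (from y = +-48 mm, 50 mm wide) and on the long sides (from x = +-28.5 mm) only at y = +-29 to +-43 mm, so the middle is open for fingers. Moves with the slide.
- slide (a joint): the slide in m: 0 fully home against a firm stop (pocket right under the pad), 0.16 fully drawn out; starts at 0.15 to 0.16. Friction about 2 N; it stays where it is left.
- slide_post (a point): on the axis of the slide's black upright post (18 mm diameter, from the slide at 31 mm up to 81 mm above the bench), at 66 mm above the bench. It stands 95 mm from the pocket's centre along the pocket's +y, at the outer end of the slide. Push or hold it to move the slide.
- knob_grip (a point): on the upright axis of the black knob (orange top, white line), 154 mm above the bench, the height to grip it. Diameter 48 mm, 127 to 171 mm above the bench; grip it at any yaw; it does not rise or sink. Below it a steel collar with a red line, 60 mm diameter, up to 125 mm, which turns with the screw, on a blue arm 46 mm wide. The pocket's centre comes under this axis when the slide is home.
- screw (a joint): turn of the clamping screw in rad, growing clockwise seen from above, 0 (pad fully up) to 5.5; starts at 0.8 to 2.0. The knob drives it through its ratchet; about 0.11 N m turns it and it stays where left. Each rad lowers the pad 3.8 mm. With the cell below, the pad meets it at about 3.8 rad and the screw stalls soon after.
- knob (a joint): slip of the knob on the screw in rad, growing clockwise seen from above, 0 at the start. It stays within 0.15 of 0 while the knob drives the screw and grows only while the knob slips over its ratchet (12 clicks a turn, 0.52 rad each), at about 0.2 N m, once the screw has stalled.
- pad (a point): centre of the underside of the round black clamp pad, 28 mm diameter, on the screw's plunger under the blue arm; it does not turn. 81.5 mm above the bench at screw = 0.
- plunger: the clamp's plunger that carries the pad; origin at the centre of the pad's underside.
- cell: the flow cell itself; origin at the centre of its underside.
- jar: white sample jar, 66 mm diameter, 76 mm high, origin under its centre; leave it alone.
- screwdriver: red-handled screwdriver, 203 mm long, lying along its x; leave it alone.
- bench_spanner: steel spanner, 181 mm long, lying along its x; leave it alone.
- tape: yellow tape roll, 64 mm diameter, 18 mm high, origin under its centre; leave it alone.
Not all that is in view belongs to the job. What is shaped like the cell but green is not meant.

How it is judged (in metres and radians):
On the way, in this order (a step that is already met when the one before it is completed fails the run):
1. the flow cell lies flat in the pocket of the drawn-out slide (horizontal distance between cell_center and pocket below 0.009 m and z of cell_center in the frame of pocket between 0.014 and 0.021 m and angle between cell_center's own z axis and vertical below 0.06 rad and angle between the y axis of cell_center and the y axis of pocket, either way round below 0.2 rad and value of joint slide above 0.1 m), for 0.2 s.
2. the slide is home with the cell in its pocket (horizontal distance between cell_center and pocket below 0.009 m and z of cell_center in the frame of pocket between 0.014 and 0.021 m and angle between cell_center's own z axis and vertical below 0.06 rad and angle between the y axis of cell_center and the y axis of pocket, either way round below 0.2 rad and value of joint slide below 0.004 m), for 0.2 s.
3. the pad presses on the cell and the knob has slipped (all of step 2 and contact force between plunger and cell above 6 N and value of joint knob above 0.25 rad), for 0.1 s.
At the end, for the whole second after the job is handed in: The cell lies flat in the pocket (centre within 9 mm, long side within 0.2 rad of the pocket's y, tilt under 0.06 rad), the slide is home (under 4 mm), the pad presses on the cell with more than 6 N, the knob has slipped between 0.25 and 2.0 rad in all, and all is released and at rest (all of step 3 and value of joint knob below 2 rad and velocity of joint knob below 0.1 rad/s and linear speed of cell below 0.01 m/s); the robot touches nothing.
It fails at once if the knob was slipped on and on (more than 2.0 rad) (value of joint knob above 2 rad).
It fails at once if the jar, screwdriver, spanner or tape roll was pushed more than 30 mm or the jar tipped (distance of any of jar, screwdriver, bench_spanner, tape from where it was at the start of the episode above 0.03 m or angle between jar's own z axis and vertical above 0.4 rad).
It also fails if it takes over 70 s, if anything falls off the work surface, if the arm or the gripper's body presses on something with over 40 N, if the wrist force passes 120 N, or if a joint passes its speed limit or range.

## Robot

A 6-joint arm with a two-finger parallel gripper is mounted at the origin on a cart in front of the work surface, level with it; the furniture and walls round the work are solid. World frame = base frame: x ahead of the robot, y to its left, z up, the work surface at z = 0. Lengths are in mm, angles in rad, forces in N, time in s.
With the tool pointing down it reaches from about 350 to 975 mm from the base axis. Payload 7.1 kg.
Tool frame: the origin (TCP) lies at the very end of the fingers, on their centre line; the grasp point (between the pads) lies 19 mm behind it (ctrl.pinch_z is the z of the grasp point in the tool frame, in mm); z points along the fingers, y is the direction in which the jaws open and shut (so a half turn about z gives the same grasp; the last joint's range is limited). The gripper opens to 88 mm and grips with 3 to 60 N. Pads are 20 mm wide; open, the fingers measure 115 mm over their backs; the gripper's body (75 mm by 178 mm) begins 61 mm behind the grasp point.
Start: joints at [-1.137, 0.423, 1.63, -0, 1.089, -0.019], TCP at [273.442, -561.991, 222.675] pointing down, gripper open.
Joint ranges: [-3, 3], [-0.9, 2.11], [0.09, 2.58], [-1.31, 4.45], [0.11, 2.69], [-2.54, 2.54]. Speed limits (rad/s): [2.39, 2.39, 3.01, 3.14, 3.14, 3.14].

## Interface

Orientations are given as a rotation vector (axis times angle).
In Python, from workcell import get_obs, optics, ctrl gives the robot as it stands.
- The arm moves only by the shell command python3 -m jog 'ROWS'. ROWS is a JSON object of lists of equal length, an entry for each row: "delta_rot": the turn, a rotation vector about the tool's x, y, z in rad, a list of three; "translation": the shift along the tool's x, y, z in mm, a list of three; "hand": the opening, from -1 (shut) to 1 (fully open). In form: {"delta_rot": [[rx, ry, rz], ...], "translation": [[x, y, z], ...], "hand": [hand, ...]}. A call has 1 to 5 rows; each row is the pose to reach, as a shift and turn from the pose commanded when the call began, along the tool's axes at that moment; what a row does not reach only later rows make up. A row lasts 1/10 s, in which the tool goes at most 50 mm and 8.59 degrees, less where a joint would pass 70% of its speed; a pose out of reach is approached as far as the arm can. A call with a gripper value outside its range is refused whole. The fingers move at their own pace and stop on an object; the grip force is fixed at half the most. Time passes only in rows, so rows that repeat a pose let the fingers close. It gives the time, the measured TCP pose, the force and the opening at its end, in the units of the state.
- get_obs(): the state, without advancing time (a new reading comes with each control period).
- optics.get_image(name): name is "scene" or "top"; returns the picture (480x640x3 uint8, red, green, blue); there is no depth.
- optics.calibration(name): a dict with "intrinsics" (3x3 intrinsics, pixels), "cam_to_world" (4x4, takes a point from camera to world coordinates). Camera axes: x right, y up, looking along -z (the intrinsics and any distortion apply to the point x, -y, -z); pixel columns grow to the right and rows downward; lengths in mm; the calibration is good to about 2 mm. A picture is of the moment at which its call begins. calibration takes no time and is no camera call.
- ctrl.close_job(): hands the job in, once; it reports no verdict.
The state is a dict: "t": time; "qpos": joint angles; "qvel": joint speeds; "joint_torque": joint torques, N m; "ee_pos": TCP position; "orientation": TCP orientation; "ft_force": force on the tool from outside, world axes, zero at the start; "moment": the same for the moment, N m; "width": finger opening in mm.
Only numpy, scipy, OpenCV 4.12 (cv2) and the standard library are available. Lean on these libraries where they do the work, as an engineer would, in place of code of your own. Each camera call takes 0.05 s, during which the arm holds its last target. There are 200 camera calls.

## Working session

There is one attempt and no reset: what is moved stays moved. The work goes in short steps, Python scripts to look and compute and a shell command to move; the robot and the scene stay as the last step left them, time stands still between calls to the robot, and variables do not carry over. Pictures are saved under pics/ and viewed, about 8 in all and at most 12, crops included, and the job is handed in when it is done.

```bash
mkdir -p pics; ls; python3 - <<'E'
from workcell import get_obs, optics, ctrl
import cv2
for n in("scene","top"):
    cv2.imwrite(f"pics/{n}0.png",optics.get_image(n)[:,:,::-1]); c=optics.calibration(n); print(n,c)
o=get_obs(); print({k:o[k] for k in("t","ee_pos","orientation","ft_force","width")},ctrl.pinch_z)
E
```

```text
pics
scene {'intrinsics': array([[546.28695065,   0.        , 322.88520448],
       [  0.        , 546.28695065, 238.61081018],
       [  0.        ,   0.        ,   1.        ]]), 'cam_to_world': array([[-5.17731719e-01,  5.81273186e-01, -6.27754212e-01,
        -5.11496917e+02],
       [-8.55424451e-01, -3.39492815e-01,  3.91144012e-01,
         7.12951050e+02],
       [ 1.42434818e-02,  7.39503963e-01,  6.73001494e-01,
         1.27427234e+03],
       [ 0.00000000e+00,  0.00000000e+00,  0.00000000e+00,
         1.00000000e+00]])}
top {'intrinsics': array([[458.41953928,   0.        , 309.99158983],
       [  0.        , 458.41953928, 237.32024611],
       [  0.        ,   0.        ,   1.        ]]), 'cam_to_world': array([[-9.74655316e-03,  9.83301764e-01, -1.81721341e-01,
         3.56433672e+02],
       [-9.99824730e-01, -6.67797617e-03,  1.74904011e-02,
         3.76551586e+01],
       [ 1.59848114e-02,  1.81859961e-01,  9.83194508e-01,
         1.34515695e+03],
       [ 0.00000000e+00,  0.00000000e+00,  0.00000000e+00,
         1.00000000e+00]])}
{'t': 0.1, 'ee_pos': array([ 273.22449114, -561.57566001,  222.00234391]), 'orientation': array([-3.06016788e+00, -7.04879770e-01,  4.44209961e-04]), 'ft_force': array([0.33330979, 0.57011131, 0.09292657]), 'width': 87.99014108129921} -18.700000000000003
```

View pics/scene0.png

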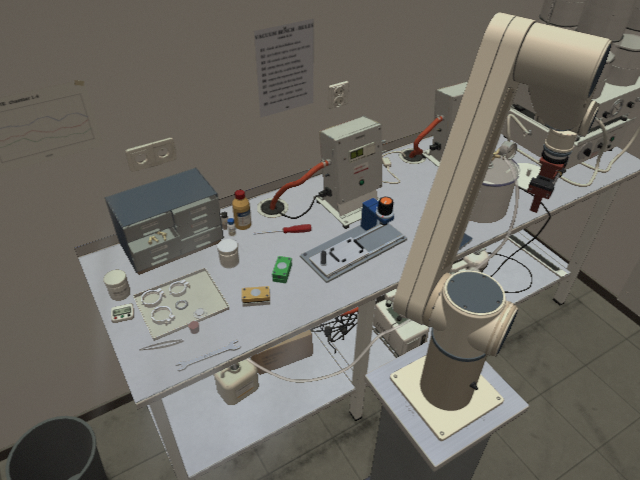

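View pics/top0.png

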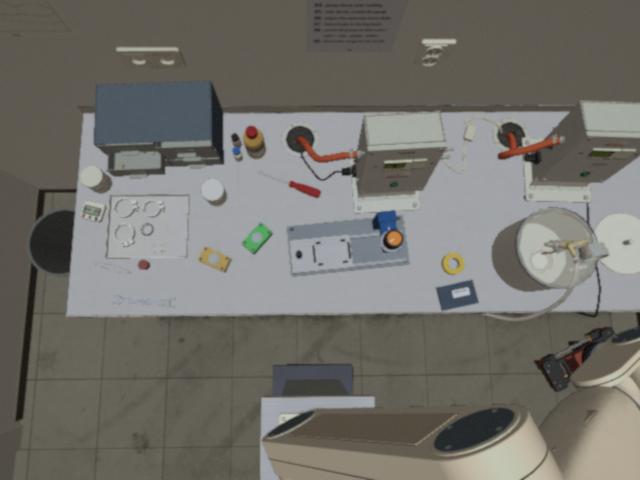

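Candidates for the cell: brass-topped block at top(215,259)/scene(256,295), and a green block at top(257,238)/scene(283,268). The description picks the brass one. The fixture is at top(345,245), with its post at (299,254), pocket at (332,251) and knob at (393,239).

```bash
python3 - <<'E'
import cv2,numpy as np
t=cv2.imread("pics/top0.png"); s=cv2.imread("pics/scene0.png")
a=cv2.resize(t[205:285,190:290],None,fx=8,fy=7.5,interpolation=cv2.INTER_CUBIC)
a=cv2.resize(t[235:285,190:240],(400,400),interpolation=cv2.INTER_CUBIC)   #8x
b=cv2.resize(s[275:315,231:281],(400,320),interpolation=cv2.INTER_CUBIC)   #8x
im=np.zeros((400,800,3),np.uint8); im[:,:400]=a; im[:320,400:]=b
cv2.imwrite("pics/cell.png",im)
cv2.imwrite("pics/fix.png",cv2.resize(t[205:285,280:413],(798,480),interpolation=cv2.INTER_CUBIC)) #6x
E
```

```text
(no output)
```

View pics/cell.png

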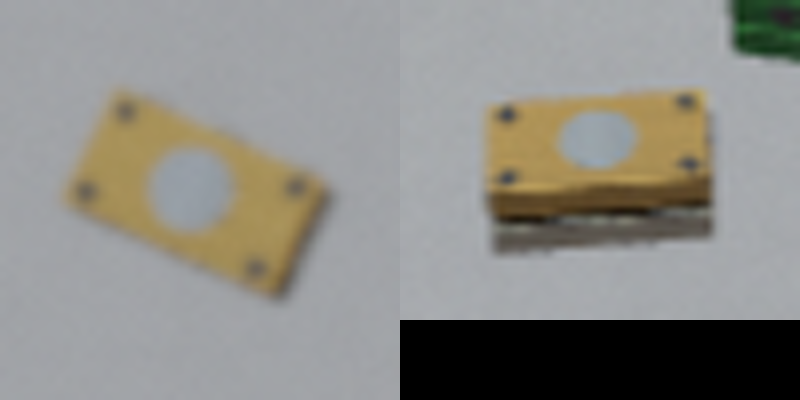

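View pics/fix.png

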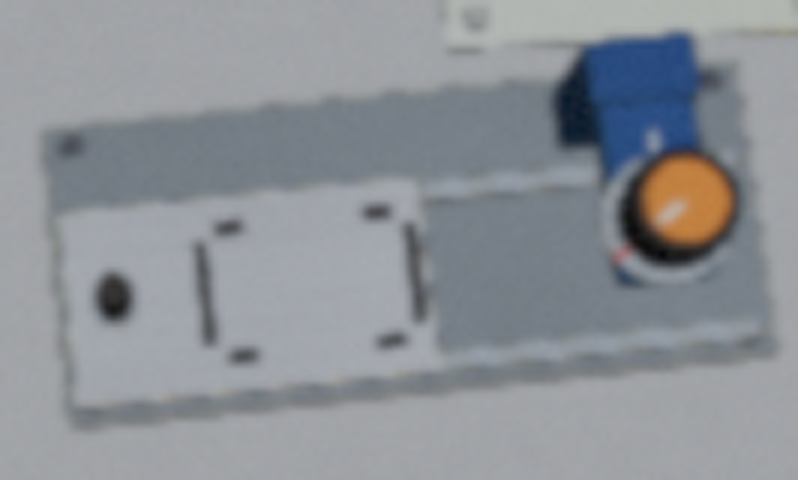

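```bash
cat >h.py <<'E'
import numpy as np
from workcell import get_obs, optics, ctrl
def ray(n,u,v,z):
    c=optics.calibration(n);K=c["intrinsics"];T=c["cam_to_world"]
    d=T[:3,:3]@np.array([(u-K[0,2])/K[0,0],-(v-K[1,2])/K[1,1],-1]);o=T[:3,3]
    return (o+d*(z-o[2])/d[2])[:2]
def proj(n,p):
    c=optics.calibration(n);K=c["intrinsics"];T=c["cam_to_world"]
    q=T[:3,:3].T@(np.array(p)-T[:3,3]);return K[0,2]-K[0,0]*q[0]/q[2],K[1,2]+K[1,1]*q[1]/q[2]
def crop(n,P,z,s,ox,oy): return np.array([ray(n,(x+.5)/s-.5+ox,(y+.5)/s-.5+oy,z) for x,y in P])
E
python3 - <<'E'
from h import *
np.set_printoptions(precision=1,suppress=True)
A=lambda v:round(np.degrees(np.arctan2(v[1],v[0])),1)
a=crop("top",[(190,189),(125,110),(86,192),(297,187),(256,268)],36,8,190,235)
b=crop("scene",[(197,139),(107,114),(108,178),(285,101),(288,163)],36,8,231,275)
for c in(a,b):print("cell",c[0],c[1:].mean(0),"long dir",A(c[3]+c[4]-c[1]-c[2]))
p=crop("top",[(228,228),(376,212),(243,355),(391,341),(206,294),(416,272)],40,6,280,205)
print("pocket",p[:4].mean(0),p[4:].mean(0),"axis out",A(p[4]-p[5]),A(p[0]+p[2]-p[1]-p[3]),np.linalg.norm(p[4]-p[5]))
k=crop("top",[(687,198)],171,6,280,205)[0];print("knob",k,A(p.mean(0)-k),np.linalg.norm(p.mean(0)-k))
print("post", crop("top",[(114,290)],81,6,280,205))
for nm,z,x in(("jar",76,(213,189)),("tape",18,(453,263)),("driver",15,(305,189)),("green",36,(257,237)),("arm root",125,(387,220)),("box front corner",150,(365,205))):print(nm,ray("top",*x,z))
E
```

```text
cell [539.4 292.5] [539.3 292.2] long dir -114.4
cell [541.5 295.2] [541.5 295.1] long dir -114.4
pocket [554.6 -46.2] [555. -47.] axis out 95.6 95.4 101.61006039977433
knob [ 571.3 -202.9] 96.0 157.3815497140828
post [[546.1  47.4]]
jar [733.5 291.3]
tape [ 522.4 -404.1]
driver [750.3  27.6]
green [600.4 168. ]
arm root [ 628.7 -195.1]
box front corner [ 664.8 -132.6]
```

```bash
cat >>h.py <<'E'
from scipy.spatial.transform import Rotation as Ro
def to(x,y,z,yaw=None):
    """tool-frame shift to world TCP target; yaw = wanted direction of tool x in deg (jaws square to it)"""
    o=get_obs();R=Ro.from_rotvec(o["orientation"]).as_matrix()
    d=R.T@(np.array([x,y,z])-o["ee_pos"]);yn=np.degrees(np.arctan2(R[1,0],R[0,0]))
    s="" if yaw is None else "rz %.4f"%-np.radians((yaw-yn+90)%180-90)
    print("shift",d.round(1),s,"yaw %.1f"%yn,"TCP",o["ee_pos"].round(1),"tilt z",R[:,2].round(4),"q6 %.2f"%o["qpos"][5],"F",o["ft_force"].round(1),"w %.1f t %.1f"%(o["width"],o["t"]))
E
python3 -c "
from h import *
to(540.5,293.8,222,65.6)
print(ray('top',387,195,10),ray('top',387,210,5),ray('top',400,198,10))
import cv2;s=cv2.imread('pics/scene0.png');cv2.imwrite('pics/fixs.png',cv2.resize(s[180:290,290:420],(780,660)[:2] if 0 else (709,600),interpolation=cv2.INTER_CUBIC))"
```

```text
shift [ 614.5 -652.3    0.9] rz -0.6922 yaw 25.9 TCP [ 273.2 -561.6  222. ] tilt z [-6.0e-04  1.2e-03 -1.0e+00] q6 -0.02 F [0.3 0.6 0.1] w 88.0 t 0.1
[ 731.68869313 -220.12181174] [ 686.3146382  -219.19731136] [ 722.1110835  -259.11562209]
```

View pics/fixs.png

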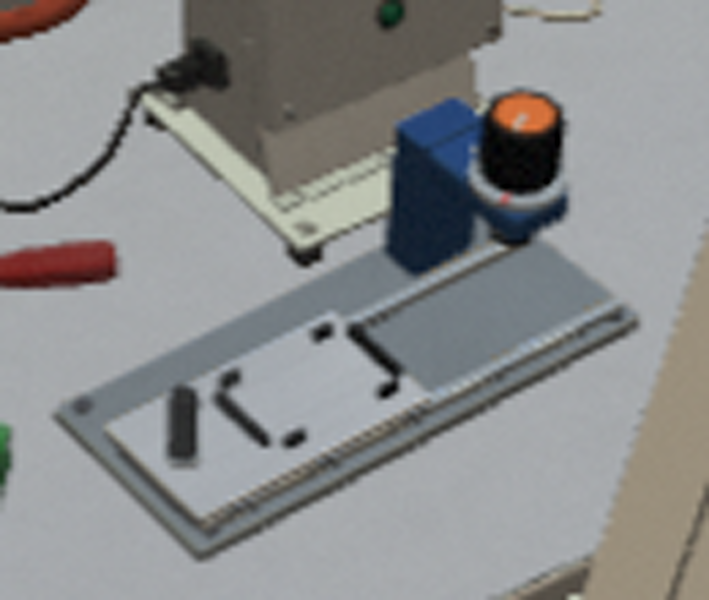

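The scene crop shows the fixture's blue column flush with its arm, so it lies below the knob. The knob is clear for gripping at crop (522,145). Moving above the cell.

```bash
for i in 1; do :; done
python3 -m jog '{"delta_rot":[[0,0,0],[0,0,0],[0,0,0],[0,0,0],[0,0,0]],"translation":[[34,-36,0],[68,-72,0],[102,-108,0],[136,-144,0],[170,-180,0]],"hand":[1,1,1,1,1]}' >/dev/null
python3 -m jog '{"delta_rot":[[0,0,0],[0,0,0],[0,0,0],[0,0,0],[0,0,0]],"translation":[[34,-36,0],[68,-72,0],[102,-108,0],[136,-144,0],[170,-180,0]],"hand":[1,1,1,1,1]}' >/dev/null
python3 -m jog '{"delta_rot":[[0,0,0],[0,0,0],[0,0,0],[0,0,0],[0,0,0]],"translation":[[34,-36,0],[68,-72,0],[102,-108,0],[136,-144,0],[170,-180,0]],"hand":[1,1,1,1,1]}'
python3 -c "
from h import *
to(540.5,293.8,120,65.6)"
```

```text
t: 1.6
ee_pos: [495.8, 148.9, 222.5]
orientation: [3.061, 0.706, -0.0]
ft_force: [1.2, -1.0, 0.2]
width: 87.6
shift [ 103.7 -110.8  102.5] rz -0.6918 yaw 26.0 TCP [495.8 148.9 222.5] tilt z [-2.e-04 -2.e-04 -1.e+00] q6 1.39 F [ 1.2 -1.   0.2] w 87.6 t 1.6
```

```bash
python3 -m jog '{"delta_rot":[[0,0,-0.14],[0,0,-0.28],[0,0,-0.42],[0,0,-0.56],[0,0,-0.692]],"translation":[[25,-27,20],[50,-54,40],[75,-80,60],[103.7,-110.8,80],[103.7,-110.8,102]],"hand":[1,1,1,1,1]}' >/dev/null
python3 -m jog '{"delta_rot":[[0,0,0],[0,0,0]],"translation":[[0,0,0],[0,0,0]],"hand":[1,1]}' >/dev/null
python3 -c "
from h import *
to(540.5,293.8,8,65.6)
import cv2
i=optics.get_image('scene')[:,:,::-1];j=optics.get_image('top')[:,:,::-1]
cv2.imwrite('pics/g1.png',np.hstack([cv2.resize(i[225:325,206:306],(400,400),interpolation=2),cv2.resize(j[200:300,165:265],(400,400),interpolation=2)]))"
```

```text
shift [  2.8  -0.4 112.3] rz -0.0036 yaw 65.4 TCP [539.9 291.2 120.3] tilt z [-0.0018 -0.001  -1.    ] q6 0.90 F [-0.3 -0.5 -0.1] w 87.7 t 2.3
```

View pics/g1.png

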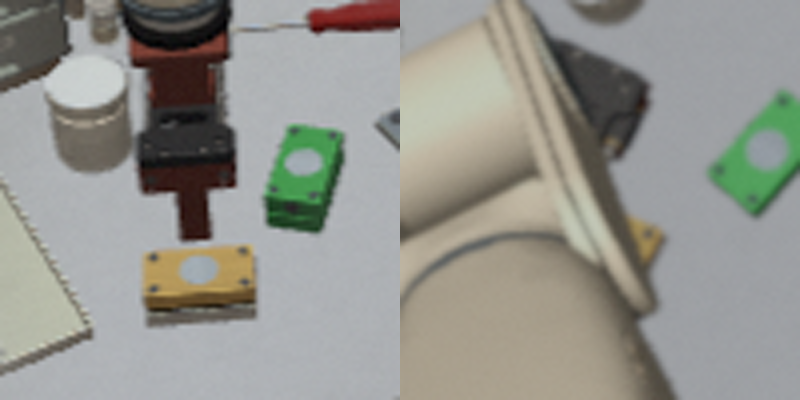

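The fingers are over the brass cell and aligned with it, and the jar and green block are clear. Descending to grip.

```bash
python3 -m jog '{"delta_rot":[[0,0,0],[0,0,0],[0,0,0],[0,0,0],[0,0,0]],"translation":[[2,0,30],[2,0,60],[2,0,90],[2,0,112],[2,0,112]],"hand":[1,1,1,1,1]}' 
python3 -m jog '{"delta_rot":[[0,0,0],[0,0,0],[0,0,0],[0,0,0],[0,0,0]],"translation":[[0,0,0],[0,0,0],[0,0,0],[0,0,0],[0,0,0]],"hand":[-1,-1,-1,-1,-1]}' 
python3 -m jog '{"delta_rot":[[0,0,0],[0,0,0],[0,0,0],[0,0,0],[0,0,0]],"translation":[[0,0,0],[0,0,0],[0,0,0],[0,0,0],[0,0,0]],"hand":[-1,-1,-1,-1,-1]}' 
python3 -c "
from h import *
to(540.5,293.8,8,65.6)"
```

```text
t: 2.9
ee_pos: [540.3, 292.1, 7.3]
orientation: [-2.643, -1.698, 0.005]
ft_force: [-0.2, -0.6, -0.1]
width: 87.9
t: 3.4
ee_pos: [541.7, 293.7, 9.4]
orientation: [2.641, 1.702, 0.002]
ft_force: [-5.4, 2.3, 2.2]
width: 51.4
t: 3.9
ee_pos: [541.1, 293.7, 9.2]
orientation: [-2.641, -1.701, 0.0]
ft_force: [-3.7, 0.7, 6.4]
width: 45.8
shift [-0.2 -0.6  1.2] rz -0.0003 yaw 65.6 TCP [541.1 293.7   9.2] tilt z [-4.e-04  1.e-04 -1.e+00] q6 0.90 F [-3.7  0.7  6.4] w 45.8 t 3.9
```

```bash
python3 -m jog '{"delta_rot":[[0,0,0],[0,0,0],[0,0,0],[0,0,0],[0,0,0]],"translation":[[0,0,-30],[0,0,-60],[0,0,-90],[0,0,-125],[0,0,-125]],"hand":[-1,-1,-1,-1,-1]}' 
python3 -c "
from h import *
to(554.8,-46.6,134,95.5)"
```

```text
t: 4.4
ee_pos: [544.0, 294.8, 137.9]
orientation: [2.64, 1.701, 0.012]
ft_force: [1.5, -0.2, -2.6]
width: 45.7
shift [-306.5  150.9    2.8] rz -0.5219 yaw 65.6 TCP [544.  294.8 137.9] tilt z [ 0.007   0.0034 -1.    ] q6 0.90 F [ 1.5 -0.2 -2.6] w 45.7 t 4.4
```

```bash
python3 -m jog '{"delta_rot":[[0,0,-0.06],[0,0,-0.12],[0,0,-0.18],[0,0,-0.24],[0,0,-0.3]],"translation":[[-35,17,0],[-70,34,0],[-105,51,0],[-140,68,0],[-175,86,0]],"hand":[-1,-1,-1,-1,-1]}' >/dev/null
python3 -m jog '{"delta_rot":[[0,0,0],[0,0,0]],"translation":[[0,0,0],[0,0,0]],"hand":[-1,-1]}' >/dev/null
python3 -c "
from h import *
to(554.8,-46.6,134,95.5)"
```

```text
shift [-142.2   26.6   -1.6] rz -0.2249 yaw 82.6 TCP [546.7  97.8 132.4] tilt z [-1.9e-03 -1.0e-04 -1.0e+00] q6 0.28 F [-0.5 -0.7 -3.5] w 45.7 t 5.1
```

```bash
python3 -m jog '{"delta_rot":[[0,0,-0.06],[0,0,-0.12],[0,0,-0.18],[0,0,-0.225],[0,0,-0.225]],"translation":[[-35,7,0],[-70,13,0],[-105,20,0],[-142,26.5,0],[-142,26.5,0]],"hand":[-1,-1,-1,-1,-1]}' >/dev/null
python3 -m jog '{"delta_rot":[[0,0,0],[0,0,0],[0,0,0]],"translation":[[0,0,30],[0,0,45],[0,0,45]],"hand":[-1,-1,-1]}' >/dev/null
python3 -c "
from h import *
to(554.8,-46.6,40,95.5)
import cv2
i=optics.get_image('scene')[:,:,::-1];j=optics.get_image('top')[:,:,::-1]
cv2.imwrite('pics/g2.png',np.hstack([cv2.resize(i[200:300,290:390],(400,400),interpolation=2),cv2.resize(j[200:300,280:380],(400,400),interpolation=2)]))"
```

```text
shift [-2.8  1.  46. ] rz 0.0041 yaw 95.7 TCP [553.7 -44.   86. ] tilt z [-5.6e-03  7.0e-04 -1.0e+00] q6 -0.20 F [-0.3 -0.1 -4.1] w 46.0 t 5.9
```

View pics/g2.png

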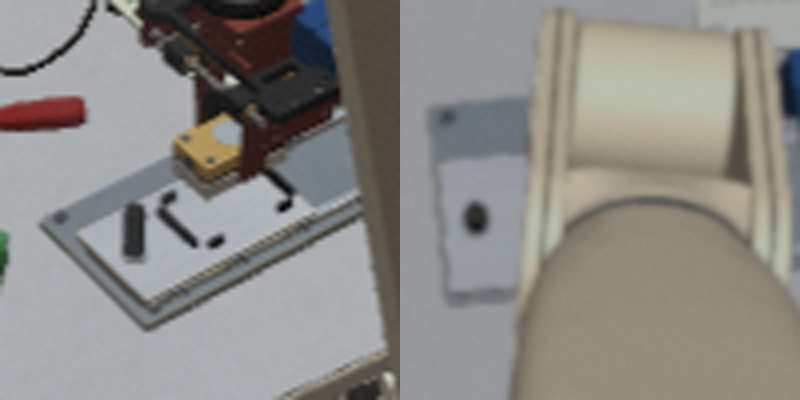

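```bash
python3 -c "
from h import *
p=crop('scene',[(231,375),(322,330),(294,435),(389,386),(243,418),(375,349)],40,5.454,290,180)
print(p[:4].mean(0),p[4:].mean(0))
print(crop('scene',[(524,112)],171,5.454,290,180))
"
```

```text
[555.71767059 -43.37896811] [553.96741422 -42.79946703]
[[ 573.83888391 -201.65523309]]
```

```bash
python3 -m jog '{"delta_rot":[[0,0,0],[0,0,0],[0,0,0],[0,0,0],[0,0,0]],"translation":[[-1,1,15],[-1,1,30],[-1,1,36],[-1,1,41],[-1,1,43]],"hand":[-1,-1,-1,-1,-1]}'
python3 -m jog '{"delta_rot":[[0,0,0],[0,0,0],[0,0,0]],"translation":[[0,0,1],[0,0,2],[0,0,2]],"hand":[-1,-1,-1]}' 
python3 -c "
from h import *
to(555.5,-45,40,95.5)"
```

```text
t: 6.5
ee_pos: [556.6, -46.5, 45.0]
orientation: [-2.109, -2.328, 0.001]
ft_force: [-0.1, 0.4, -2.5]
width: 45.8
t: 6.8
ee_pos: [557.2, -46.5, 43.9]
orientation: [2.109, 2.328, 0.0]
ft_force: [-0.4, 0.4, -3.2]
width: 45.8
shift [ 1.7 -1.5  3.9] rz 0.0030 yaw 95.7 TCP [557.2 -46.5  43.9] tilt z [ 5.e-04 -1.e-04 -1.e+00] q6 -0.20 F [-0.4  0.4 -3.2] w 45.8 t 6.8
```

```bash
python3 -m jog '{"delta_rot":[[0,0,0],[0,0,0],[0,0,0],[0,0,0],[0,0,0]],"translation":[[1.5,-1.3,0],[1.5,-1.3,1.5],[1.5,-1.3,3],[1.5,-1.3,4],[1.5,-1.3,4]],"hand":[-1,-1,-1,-1,-1]}'
python3 -c "
from h import *
to(555.5,-45,40,95.5)"
```

```text
t: 7.3
ee_pos: [555.5, -45.1, 40.3]
orientation: [-2.109, -2.329, 0.0]
ft_force: [-2.6, 0.6, 4.6]
width: 45.9
shift [ 0.1 -0.   0.3] rz 0.0030 yaw 95.7 TCP [555.5 -45.1  40.3] tilt z [-1.e-04  0.e+00 -1.e+00] q6 -0.20 F [-2.6  0.6  4.6] w 45.9 t 7.3
```

```bash
python3 -m jog '{"delta_rot":[[0,0,0],[0,0,0],[0,0,0],[0,0,0],[0,0,0]],"translation":[[0,0,0],[0,0,0],[0,0,0],[0,0,0],[0,0,0]],"hand":[0.6,0.6,0.6,0.6,0.6]}'
python3 -m jog '{"delta_rot":[[0,0,0],[0,0,0],[0,0,0],[0,0,0],[0,0,0]],"translation":[[0,0,-30],[0,0,-60],[0,0,-90],[30,0,-90],[60,0,-90]],"hand":[0.6,0.6,0.6,0.6,0.6]}'
python3 -c "
from h import *
to(545.8,49.6,125,95.5)"
```

```text
t: 7.8
ee_pos: [555.5, -45.1, 39.6]
orientation: [-2.109, -2.329, -0.0]
ft_force: [-0.7, -0.2, -0.1]
width: 70.3
t: 8.3
ee_pos: [550.4, 14.7, 131.0]
orientation: [2.11, 2.325, 0.003]
ft_force: [-0.1, 0.8, -0.5]
width: 70.2
shift [35.2 -1.2  6. ] rz 0.0010 yaw 95.6 TCP [550.4  14.7 131. ] tilt z [ 0.0028  0.     -1.    ] q6 -0.09 F [-0.1  0.8 -0.5] w 70.2 t 8.3
```

```bash
python3 -m jog '{"delta_rot":[[0,0,0],[0,0,0],[0,0,0],[0,0,0],[0,0,0]],"translation":[[35,-1,-20],[70,-1,-40],[100,-1,-60],[130,-1,-60],[130,-1,-60]],"hand":[0.6,0.6,0.6,0.6,0.6]}'
python3 -c "
from h import *
to(545.8,49.7,47,95.5)
import cv2
i=optics.get_image('scene')[:,:,::-1];j=optics.get_image('top')[:,:,::-1]
cv2.imwrite('pics/g3.png',np.hstack([cv2.resize(i[200:300,290:390],(400,400),interpolation=2),cv2.resize(j[200:300,280:380],(400,400),interpolation=2)]))"
```

```text
t: 8.8
ee_pos: [535.8, 146.7, 190.5]
orientation: [2.105, 2.332, 0.003]
ft_force: [0.5, -0.6, -0.4]
width: 70.2
shift [-97.7  -0.2 143.4] rz 0.0062 yaw 95.9 TCP [535.8 146.7 190.5] tilt z [ 0.0017  0.001  -1.    ] q6 0.14 F [ 0.5 -0.6 -0.4] w 70.2 t 8.8
```

View pics/g3.png

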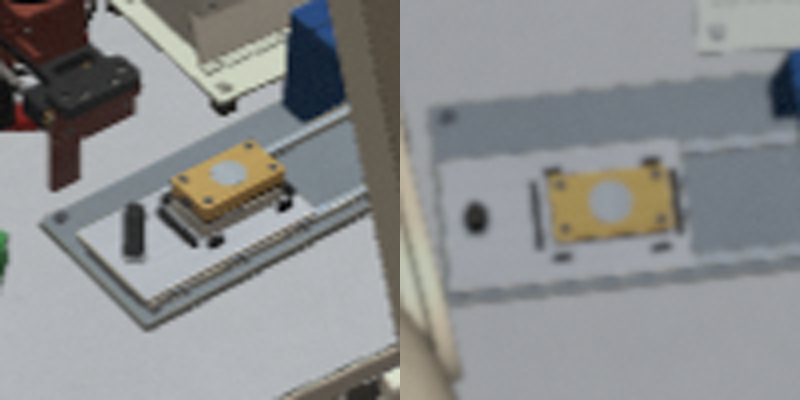

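The cell lies flat between the stops (disc at crop (610,200)). Checking its centre, then on to the post.

```bash
python3 -c "
from h import *
print(crop('top',[(210,200)],67,4,280,200),'vs 554.8 -46.6')
print(crop('scene',[(228,174)],67,4,290,200),'vs 555 -43.1')"
python3 -m jog '{"delta_rot":[[0,0,0],[0,0,0],[0,0,0],[0,0,0],[0,0,0]],"translation":[[-32,0,25],[-64,0,50],[-97.5,0,75],[-97.5,0,75],[-97.5,0,75]],"hand":[0.3,0.3,0.3,0.3,0.3]}'
python3 -c "
from h import *
to(545.8,49.7,47,95.5)"
```

```text
[[556.91080454 -47.25030994]] vs 554.8 -46.6
[[556.91317583 -44.18164742]] vs 555 -43.1
t: 9.4
ee_pos: [544.8, 45.3, 113.9]
orientation: [-2.111, -2.324, 0.002]
ft_force: [0.2, 0.2, 0.2]
width: 56.8
shift [ 4.3  1.6 66.9] rz -0.0001 yaw 95.5 TCP [544.8  45.3 113.9] tilt z [-2.2e-03 -1.0e-04 -1.0e+00] q6 -0.03 F [0.2 0.2 0.2] w 56.8 t 9.4
```

```bash
python3 -m jog '{"delta_rot":[[0,0,0],[0,0,0],[0,0,0],[0,0,0],[0,0,0]],"translation":[[2,1,0],[2,1,20],[2,1,45],[2,1,66],[2,1,66]],"hand":[0.3,0.3,0.3,0.3,0.3]}'
python3 -m jog '{"delta_rot":[[0,0,0],[0,0,0],[0,0,0],[0,0,0],[0,0,0]],"translation":[[0,0,0],[0,0,0],[0,0,0],[0,0,0],[0,0,0]],"hand":[-1,-1,-1,-1,-1]}'
python3 -m jog '{"delta_rot":[[0,0,0],[0,0,0]],"translation":[[0,0,0],[0,0,0]],"hand":[-1,-1]}'
python3 -c "
from h import *
to(545.8,49.7,47,95.5)"
```

```text
t: 9.9
ee_pos: [545.0, 49.9, 47.4]
orientation: [-2.106, -2.329, 0.003]
ft_force: [-0.1, 0.7, -0.9]
width: 57.1
t: 10.4
ee_pos: [546.5, 48.9, 49.3]
orientation: [2.108, 2.328, 0.001]
ft_force: [-0.6, -1.0, 0.5]
width: 20.3
t: 10.6
ee_pos: [546.1, 48.9, 49.1]
orientation: [-2.109, -2.328, 0.0]
ft_force: [-1.6, -0.2, 6.7]
width: 17.0
shift [ 0.8 -0.2  2.1] rz 0.0028 yaw 95.7 TCP [546.1  48.9  49.1] tilt z [-1.e-04  0.e+00 -1.e+00] q6 -0.03 F [-1.6 -0.2  6.7] w 17.0 t 10.6
```

```bash
python3 -m jog '{"delta_rot":[[0,0,0],[0,0,0],[0,0,0],[0,0,0],[0,0,0]],"translation":[[-5,0,0],[-15,0,0],[-25,0,0],[-35,0,0],[-45,0,0]],"hand":[-1,-1,-1,-1,-1]}'
python3 -m jog '{"delta_rot":[[0,0,0],[0,0,0],[0,0,0],[0,0,0],[0,0,0]],"translation":[[-10,0,0],[-20,0,0],[-30,0,0],[-40,0,0],[-45,0,0]],"hand":[-1,-1,-1,-1,-1]}'
python3 -m jog '{"delta_rot":[[0,0,0],[0,0,0],[0,0,0],[0,0,0],[0,0,0]],"translation":[[-10,0,0],[-20,0,0],[-30,0,0],[-40,0,0],[-45,0,0]],"hand":[-1,-1,-1,-1,-1]}'
python3 -c "
from h import *
to(561.8,-107,49,95.5)"
```

```text
t: 11.1
ee_pos: [550.4, 4.1, 49.1]
orientation: [-2.109, -2.328, -0.0]
ft_force: [-1.9, 2.7, 6.4]
width: 17.5
t: 11.6
ee_pos: [554.7, -41.0, 49.1]
orientation: [-2.109, -2.327, 0.0]
ft_force: [-3.2, 2.4, 8.1]
width: 17.6
t: 12.1
ee_pos: [559.0, -85.8, 49.1]
orientation: [-2.109, -2.327, 0.001]
ft_force: [-3.5, 2.4, 7.8]
width: 17.4
shift [-21.4   0.7   0.1] rz 0.0024 yaw 95.6 TCP [559.  -85.8  49.1] tilt z [-1.1e-03  4.0e-04 -1.0e+00] q6 -0.27 F [-3.5  2.4  7.8] w 17.4 t 12.1
```

```bash
python3 -m jog '{"delta_rot":[[0,0,0],[0,0,0],[0,0,0],[0,0,0],[0,0,0]],"translation":[[-3,0.3,0],[-6,0.3,0],[-9,0.5,0],[-12,0.5,0],[-14,0.5,0]],"hand":[-1,-1,-1,-1,-1]}'
python3 -m jog '{"delta_rot":[[0,0,0],[0,0,0],[0,0,0]],"translation":[[-2,0,0],[-4,0,0],[-4,0,0]],"hand":[-1,-1,-1]}'

```

```text
t: 12.6
ee_pos: [560.3, -99.2, 49.1]
orientation: [-2.108, -2.327, 0.002]
ft_force: [-5.4, 1.5, 9.9]
width: 17.5
t: 12.9
ee_pos: [560.7, -103.3, 49.1]
orientation: [-2.108, -2.327, 0.002]
ft_force: [-6.1, -0.7, 9.3]
width: 17.2
```

```bash
python3 -m jog '{"delta_rot":[[0,0,0],[0,0,0],[0,0,0]],"translation":[[-1,-0.5,0],[-3,-0.5,0],[-3,-0.5,0]],"hand":[-1,-1,-1]}'
python3 -m jog '{"delta_rot":[[0,0,0],[0,0,0],[0,0,0]],"translation":[[-1.5,0,0],[-3,0,0],[-3,0,0]],"hand":[-1,-1,-1]}'

```

```text
t: 13.2
ee_pos: [560.9, -106.3, 49.1]
orientation: [-2.108, -2.328, 0.001]
ft_force: [-4.7, 0.6, 8.1]
width: 17.0
t: 13.5
ee_pos: [561.0, -107.6, 49.1]
orientation: [-2.108, -2.325, -0.001]
ft_force: [-3.2, 10.1, 9.1]
width: 17.6
```

```bash
python3 -m jog '{"delta_rot":[[0,0,0],[0,0,0],[0,0,0]],"translation":[[-1,0,0],[-1.5,0,0],[-1.5,0,0]],"hand":[-1,-1,-1]}'
python3 -m jog '{"delta_rot":[[0,0,0],[0,0,0],[0,0,0],[0,0,0],[0,0,0]],"translation":[[2.5,0,0],[2.5,0,0],[2.5,0,0],[2.5,0,0],[2.5,0,0]],"hand":[0.3,0.3,0.3,0.3,0.3]}'

```

```text
t: 13.8
ee_pos: [561.0, -107.6, 49.1]
orientation: [-2.107, -2.324, -0.002]
ft_force: [-3.5, 18.6, 11.4]
width: 17.8
t: 14.3
ee_pos: [561.8, -108.6, 48.6]
orientation: [2.109, 2.328, -0.0]
ft_force: [0.5, 0.0, 1.1]
width: 54.1
```

```bash
python3 -m jog '{"delta_rot":[[0,0,0],[0,0,0],[0,0,0],[0,0,0],[0,0,0]],"translation":[[0,0,-35],[0,0,-80],[0,0,-125],[0,0,-170],[0,0,-170]],"hand":[0.6,0.6,0.6,0.6,0.6]}' >/dev/null
python3 -m jog '{"delta_rot":[[0,0,-0.14],[0,0,-0.28],[0,0,-0.42],[0,0,-0.56],[0,0,-0.7]],"translation":[[-18,0,0],[-36,0,0],[-54,0,0],[-72,0,0],[-90,0,0]],"hand":[0.6,0.6,0.6,0.6,0.6]}' >/dev/null
python3 -m jog '{"delta_rot":[[0,0,-0.14],[0,0,-0.28],[0,0,-0.42],[0,0,-0.56],[0,0,-0.7]],"translation":[[0,0,0],[0,0,0],[0,0,0],[0,0,0],[0,0,0]],"hand":[0.6,0.6,0.6,0.6,0.6]}' >/dev/null
python3 -m jog '{"delta_rot":[[0,0,-0.14],[0,0,-0.28],[0,0,-0.42],[0,0,-0.5],[0,0,-0.5]],"translation":[[0,0,0],[0,0,0],[0,0,0],[0,0,0],[0,0,0]],"hand":[0.6,0.6,0.6,0.6,0.6]}' >/dev/null
python3 -m jog '{"delta_rot":[[0,0,0],[0,0,0]],"translation":[[0,0,0],[0,0,0]],"hand":[0.6,0.6]}' >/dev/null
python3 -c "
from h import *
to(571,-202.3,135.3,203)
import cv2
i=optics.get_image('scene')[:,:,::-1];j=optics.get_image('top')[:,:,::-1]
cv2.imwrite('pics/g4.png',np.hstack([cv2.resize(i[160:260,310:410],(400,400),interpolation=2),cv2.resize(j[190:290,320:420],(400,400),interpolation=2)]))"
```

```text
shift [ 1.3 -4.3 82.9] rz 0.0250 yaw -155.6 TCP [ 570.5 -197.9  218.2] tilt z [-6.e-04  2.e-04 -1.e+00] q6 -2.35 F [-0.9 -0.  -0.4] w 70.1 t 16.5
```

View pics/g4.png

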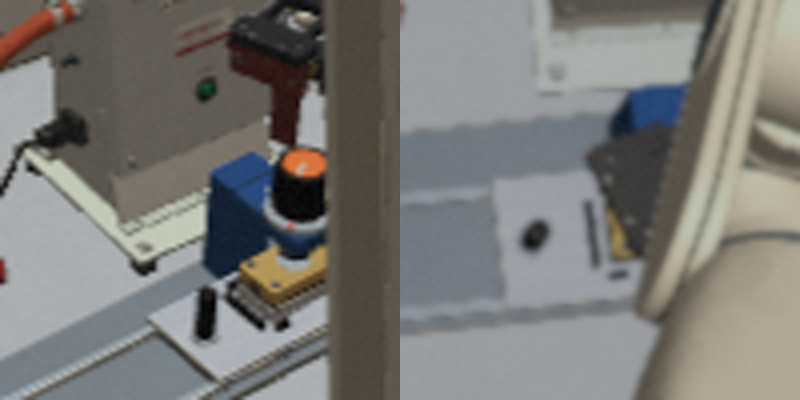

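The slide is home and the cell is under the clamp, with the gripper over the knob. Descending and gripping.

```bash
python3 -m jog '{"delta_rot":[[0,0,0],[0,0,0],[0,0,0],[0,0,0],[0,0,0]],"translation":[[1,-4,0],[1,-4,25],[1,-4,50],[1,-4,75],[1,-4,82]],"hand":[0.6,0.6,0.6,0.6,0.6]}'
python3 -m jog '{"delta_rot":[[0,0,0],[0,0,0],[0,0,0],[0,0,0],[0,0,0]],"translation":[[0,0,0],[0,0,0],[0,0,0],[0,0,0],[0,0,0]],"hand":[0.6,-1,-1,-1,-1]}'
python3 -m jog '{"delta_rot":[[0,0,0],[0,0,0]],"translation":[[0,0,0],[0,0,0]],"hand":[-1,-1]}'
python3 -c "
from h import *
to(571,-202.3,135.3,203);print(get_obs()['moment'])"
```

```text
t: 17.1
ee_pos: [569.9, -201.6, 134.2]
orientation: [0.666, -3.067, -0.003]
ft_force: [-0.7, 0.0, 0.2]
width: 69.9
t: 17.6
ee_pos: [571.2, -200.2, 137.9]
orientation: [-0.666, 3.07, 0.004]
ft_force: [-3.2, 9.0, 8.0]
width: 47.6
t: 17.8
ee_pos: [571.2, -200.2, 137.9]
orientation: [-0.666, 3.07, 0.004]
ft_force: [-2.8, 8.8, 6.7]
width: 47.5
shift [ 1.  -1.8  2.6] rz 0.0261 yaw -155.5 TCP [ 571.2 -200.2  137.9] tilt z [-4.0e-04  2.5e-03 -1.0e+00] q6 -2.36 F [-2.8  8.8  6.7] w 47.5 t 17.8
[ 1.60696276  0.423457   -0.11959957]
```

```bash
python3 -m jog '{"delta_rot":[[0,0,0],[0,0,0.1],[0,0,0.2],[0,0,0.3],[0,0,0.4]],"translation":[[0,1.7,-1.5],[0,1.7,-1.5],[0,1.7,-1.5],[0,1.7,-1.5],[0,1.7,-1.5]],"hand":[-1,-1,-1,-1,-1]}'
python3 -c "
from h import *
to(571,-201,137,203);print(get_obs()['moment'])"
```

```text
t: 18.3
ee_pos: [571.2, -200.5, 138.1]
orientation: [-0.039, 3.14, -0.001]
ft_force: [2.7, -1.2, -6.6]
width: 47.2
shift [ 0.2 -0.5  1.1] rz -0.3769 yaw -178.6 TCP [ 571.2 -200.5  138.1] tilt z [ 1.1e-03 -6.0e-04 -1.0e+00] q6 -1.95 F [ 2.7 -1.2 -6.6] w 47.2 t 18.3
[-0.08601545 -0.63971443  0.08045325]
```

```bash
cat > m.py <<'E'
from h import *
o=get_obs();R=Ro.from_rotvec(o["orientation"]).as_matrix()
print("yaw %.1f q6 %.2f M %s F %s w %.1f t %.1f tauq6 %.3f"%(np.degrees(np.arctan2(R[1,0],R[0,0])),o["qpos"][5],o["moment"].round(2),o["ft_force"].round(1),o["width"],o["t"],o["joint_torque"][5]))
E
python3 -m jog '{"delta_rot":[[0,0,0.1],[0,0,0.2],[0,0,0.3],[0,0,0.4],[0,0,0.5]],"translation":[[0,0,0.5],[0,0,0.5],[0,0,0.5],[0,0,0.5],[0,0,0.5]],"hand":[-1,-1,-1,-1,-1]}'>/dev/null; python3 m.py
python3 -m jog '{"delta_rot":[[0,0,0.1],[0,0,0.2],[0,0,0.3],[0,0,0.4],[0,0,0.5]],"translation":[[0,0,0],[0,0,0],[0,0,0],[0,0,0],[0,0,0]],"hand":[-1,-1,-1,-1,-1]}'>/dev/null; python3 m.py
```

```text
yaw 152.8 q6 -1.45 M [-0.53 -0.23  0.05] F [ 0.2 -3.1 -3.8] w 47.8 t 18.8 tauq6 -1.214
yaw 124.1 q6 -0.95 M [-0.92  0.13  0.15] F [-0.4 -3.3 -2.5] w 47.8 t 19.3 tauq6 -1.212
```

```bash
python3 -m jog '{"delta_rot":[[0,0,0.07],[0,0,0.13]],"translation":[[0,0,0],[0,0,0]],"hand":[-1,-1]}'>/dev/null; python3 m.py
python3 -m jog '{"delta_rot":[[0,0,0.07],[0,0,0.13]],"translation":[[0,0,0],[0,0,0]],"hand":[-1,-1]}'>/dev/null; python3 m.py
python3 -m jog '{"delta_rot":[[0,0,0.07],[0,0,0.13]],"translation":[[0,0,0],[0,0,0]],"hand":[-1,-1]}'>/dev/null; python3 m.py
python3 -m jog '{"delta_rot":[[0,0,0.07],[0,0,0.13]],"translation":[[0,0,0],[0,0,0]],"hand":[-1,-1]}'>/dev/null; python3 m.py
python3 -c "
from h import *
import cv2
i=optics.get_image('scene')[:,:,::-1]
cv2.imwrite('pics/g5.png',cv2.resize(i[180:245,355:405],(500,650)[:2] if 0 else (460,598),interpolation=2))"
```

```text
yaw 116.7 q6 -0.82 M [-0.91  0.19  0.08] F [-1.9 -5.1 -2.9] w 47.4 t 19.5 tauq6 -0.572
yaw 109.3 q6 -0.69 M [-0.94  0.3   0.12] F [-3.  -5.7 -2.9] w 47.5 t 19.7 tauq6 -0.598
yaw 101.9 q6 -0.56 M [-1.07  0.42  0.1 ] F [-2.2 -5.3 -1.7] w 47.9 t 19.9 tauq6 -0.598
yaw 94.4 q6 -0.43 M [-1.    0.52  0.08] F [-2.7 -5.  -1.6] w 47.8 t 20.1 tauq6 -0.598
```

View pics/g5.png

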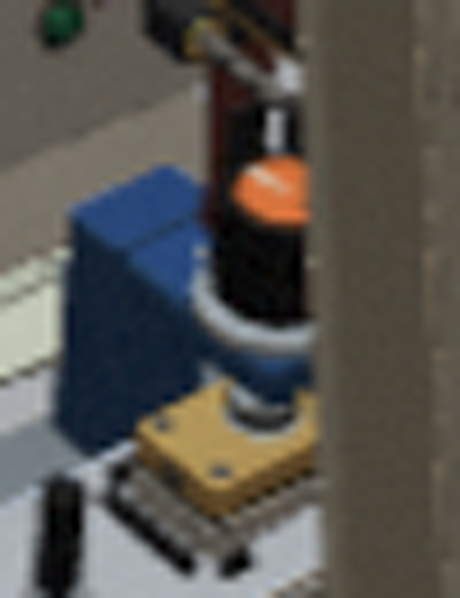

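The pad has come down close to the cell's top. Moment is about 0.1 N m, so the screw is still being driven.

```bash
python3 -m jog '{"delta_rot":[[0,0,0.07],[0,0,0.13]],"translation":[[0,0,0],[0,0,0]],"hand":[-1,-1]}'>/dev/null; python3 m.py
python3 -m jog '{"delta_rot":[[0,0,0.07],[0,0,0.13]],"translation":[[0,0,0],[0,0,0]],"hand":[-1,-1]}'>/dev/null; python3 m.py
python3 -m jog '{"delta_rot":[[0,0,0.07],[0,0,0.13]],"translation":[[0,0,0],[0,0,0]],"hand":[-1,-1]}'>/dev/null; python3 m.py
python3 -m jog '{"delta_rot":[[0,0,0.07],[0,0,0.13]],"translation":[[0,0,0],[0,0,0]],"hand":[-1,-1]}'>/dev/null; python3 m.py
```

```text
yaw 87.0 q6 -0.30 M [-1.04  0.64  0.17] F [-4.2 -5.9 -1.6] w 47.2 t 20.4 tauq6 -0.630
yaw 79.5 q6 -0.17 M [-1.    0.73  0.09] F [-3.9 -4.8 -0.1] w 47.9 t 20.6 tauq6 -0.599
yaw 72.1 q6 -0.04 M [-0.98  0.81  0.18] F [-4.6 -5.2 -0.3] w 47.6 t 20.8 tauq6 -0.599
yaw 64.6 q6 0.09 M [-0.89  0.92  0.06] F [-5.8 -4.8  0.5] w 47.4 t 20.9 tauq6 -0.600
```

```bash
python3 -m jog '{"delta_rot":[[0,0,0.07],[0,0,0.13]],"translation":[[0,0,0],[0,0,0]],"hand":[-1,-1]}'>/dev/null; python3 m.py
python3 -m jog '{"delta_rot":[[0,0,0.07],[0,0,0.13]],"translation":[[0,0,0],[0,0,0]],"hand":[-1,-1]}'>/dev/null; python3 m.py
python3 -m jog '{"delta_rot":[[0,0,0.07],[0,0,0.13]],"translation":[[0,0,0],[0,0,0]],"hand":[-1,-1]}'>/dev/null; python3 m.py
```

```text
yaw 57.2 q6 0.22 M [-0.84  0.92  0.1 ] F [-6.2 -4.5  0.4] w 47.6 t 21.1 tauq6 -0.600
yaw 49.7 q6 0.35 M [-0.8   1.07  0.13] F [-5.2 -4.   2. ] w 48.0 t 21.4 tauq6 -0.601
yaw 42.3 q6 0.48 M [-0.68  1.11  0.17] F [-6.3 -4.3  2.4] w 47.6 t 21.6 tauq6 -0.535
```

```bash
python3 -m jog '{"delta_rot":[[0,0,0.05],[0,0,0.08]],"translation":[[0,0,0],[0,0,0]],"hand":[-1,-1]}'>/dev/null; python3 m.py
python3 -m jog '{"delta_rot":[[0,0,0.05],[0,0,0.08]],"translation":[[0,0,0],[0,0,0]],"hand":[-1,-1]}'>/dev/null; python3 m.py
python3 -m jog '{"delta_rot":[[0,0,0.05],[0,0,0.08]],"translation":[[0,0,0],[0,0,0]],"hand":[-1,-1]}'>/dev/null; python3 m.py
python3 -m jog '{"delta_rot":[[0,0,0.05],[0,0,0.08]],"translation":[[0,0,0],[0,0,0]],"hand":[-1,-1]}'>/dev/null; python3 m.py
python3 -c "
from h import *
import cv2
i=optics.get_image('scene')[:,:,::-1]
cv2.imwrite('pics/g6.png',cv2.resize(i[180:245,355:405],(460,598),interpolation=2))"
```

```text
yaw 37.7 q6 0.56 M [-0.63  1.13  0.27] F [-6.  -3.3  1.2] w 47.8 t 21.8 tauq6 0.010
yaw 33.2 q6 0.64 M [-0.6   1.16  0.21] F [-6.  -4.2  2.4] w 47.9 t 21.9 tauq6 0.041
yaw 28.6 q6 0.72 M [-0.5   1.18  0.19] F [-6.3 -3.   2.4] w 47.8 t 22.1 tauq6 -0.048
yaw 24.0 q6 0.80 M [-0.43  1.2   0.15] F [-6.3 -2.9  2.1] w 47.7 t 22.4 tauq6 -0.046
```

View pics/g6.png

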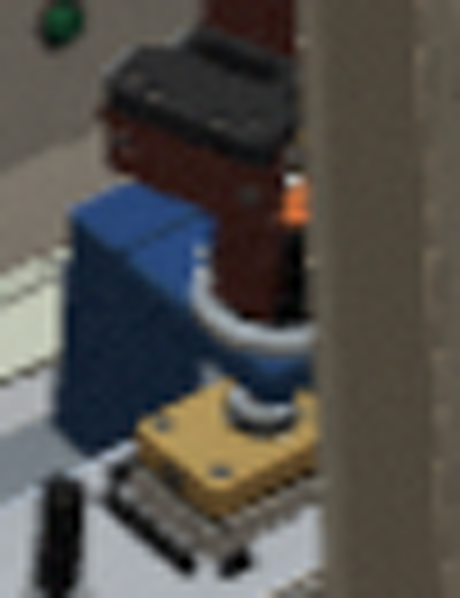

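```bash
python3 -m jog '{"delta_rot":[[0,0,0.065]],"translation":[[0,0,0]],"hand":[-1]}'>/dev/null; python3 m.py
python3 -m jog '{"delta_rot":[[0,0,0.065]],"translation":[[0,0,0]],"hand":[-1]}'>/dev/null; python3 m.py
python3 -m jog '{"delta_rot":[[0,0,0.065]],"translation":[[0,0,0]],"hand":[-1]}'>/dev/null; python3 m.py
python3 -m jog '{"delta_rot":[[0,0,0.065]],"translation":[[0,0,0]],"hand":[-1]}'>/dev/null; python3 m.py
python3 -m jog '{"delta_rot":[[0,0,0.065]],"translation":[[0,0,0]],"hand":[-1]}'>/dev/null; python3 m.py
python3 -m jog '{"delta_rot":[[0,0,0.065]],"translation":[[0,0,0]],"hand":[-1]}'>/dev/null; python3 m.py
```

```text
yaw 20.3 q6 0.86 M [-0.34  1.19  0.16] F [-7.  -1.5  3. ] w 47.6 t 22.5 tauq6 -1.180
yaw 16.5 q6 0.93 M [-0.28  1.2   0.17] F [-6.  -1.9  2.7] w 47.6 t 22.6 tauq6 -0.737
yaw 12.8 q6 0.99 M [-0.3   1.16  0.2 ] F [-7.5 -2.4  3.5] w 47.7 t 22.7 tauq6 -0.696
yaw 9.0 q6 1.06 M [-0.17  1.17  0.12] F [-7.5 -0.7  2.1] w 47.4 t 22.8 tauq6 -0.691
yaw 5.3 q6 1.12 M [-0.06  1.13  0.2 ] F [-6.2 -1.4  2.8] w 47.5 t 22.9 tauq6 -0.644
yaw 1.6 q6 1.19 M [-0.07  1.23  0.29] F [-7.5 -0.7  3.2] w 47.5 t 23.0 tauq6 -0.615
```

```bash
python3 -c "
from h import *
import cv2
i=optics.get_image('scene')[:,:,::-1]
cv2.imwrite('pics/g7.png',cv2.resize(i[180:245,355:405],(460,598),interpolation=2))
g=[cv2.imread(f'pics/g{k}.png',0).astype('f4') for k in(5,6,7)]
def sh(a,b,r):
    y0,y1,x0,x1=r;t=a[y0:y1,x0:x1];m=cv2.matchTemplate(b[y0-20:y1+20,x0-20:x1+20],t,cv2.TM_CCOEFF_NORMED)
    _,v,_,p=cv2.minMaxLoc(m);return p[0]-20,p[1]-20,round(v,3)
P=(380,435,225,300);C=(410,520,130,220)
for a,b in((0,1),(1,2)):print('pad',sh(g[a],g[b],P),'cell',sh(g[a],g[b],C))
print('0.9 rad would be px', [9.2*(np.array(proj('scene',(571,-200,67)))-proj('scene',(571,-200,67+3.8*.9)))])
"
```

```text
pad (-1, 5, 0.823) cell (0, 0, 0.999)
pad (0, 0, 0.999) cell (0, 0, 0.999)
0.9 rad would be px [array([-0.8212781 ,  7.03964446])]
```

Since picture g6 the pad has not moved while the knob turned another 0.39 rad, so it is slipping. I estimate 0.7–0.95 rad of slip in all. Releasing and retreating, then I'll check the white line against the red line.

```bash
python3 -m jog '{"delta_rot":[[0,0,0],[0,0,0],[0,0,0],[0,0,0],[0,0,0]],"translation":[[0,0,0],[0,0,0],[0,0,0],[0,0,0],[0,0,0]],"hand":[0.6,0.6,0.6,0.6,0.6]}'
python3 -m jog '{"delta_rot":[[0,0,0],[0,0,0],[0,0,0],[0,0,0],[0,0,0]],"translation":[[0,0,-20],[0,0,-50],[0,0,-85],[0,0,-85],[0,0,-85]],"hand":[0.6,0.6,0.6,0.6,0.6]}'>/dev/null
python3 -c "
from h import *
to(400,-450,225)"
```

```text
t: 23.55
ee_pos: [570.9, -200.4, 137.8]
orientation: [3.141, 0.047, 0.0]
ft_force: [-0.2, -0.2, -0.1]
width: 70.0
shift [-178.5  244.3   -1.8]  yaw 1.7 TCP [ 571.1 -200.5  223.3] tilt z [ 1.6e-03 -6.0e-04 -1.0e+00] q6 1.18 F [0.8 0.1 0.7] w 70.2 t 24.1
```

```bash
python3 -m jog '{"delta_rot":[[0,0,0],[0,0,0],[0,0,0],[0,0,0],[0,0,0]],"translation":[[-28,38,0],[-56,76,0],[-84,114,0],[-112,152,0],[-140,190,0]],"hand":[0.6,0.6,0.6,0.6,0.6]}'>/dev/null
python3 -m jog '{"delta_rot":[[0,0,0],[0,0,0],[0,0,0],[0,0,0],[0,0,0]],"translation":[[-20,35,0],[-45,70,0],[-70,105,0],[-90,140,0],[-90,140,0]],"hand":[0.6,0.6,0.6,0.6,0.6]}'
python3 -c "
from h import *
import cv2
i=optics.get_image('scene')[:,:,::-1];j=optics.get_image('top')[:,:,::-1]
o=cv2.imread('pics/top0.png')
f=lambda a,x,y,w,h,s:cv2.resize(a[y:y+h,x:x+w],(w*s,h*s),interpolation=2)
im=np.zeros((560,800,3),np.uint8)
im[:240,:240]=f(o,376,222,30,30,8);im[:240,240:480]=f(j,376,222,30,30,8)
im[240:560,:480]=f(j,320,200,120,80,4);im[:480,480:]=f(i,335,175,80,120,4)
cv2.imwrite('pics/final.png',im)"
```

```text
t: 25.05
ee_pos: [347.7, -540.1, 220.7]
orientation: [-3.141, -0.04, 0.002]
ft_force: [1.1, -0.1, 0.0]
width: 70.3
```

View pics/final.png

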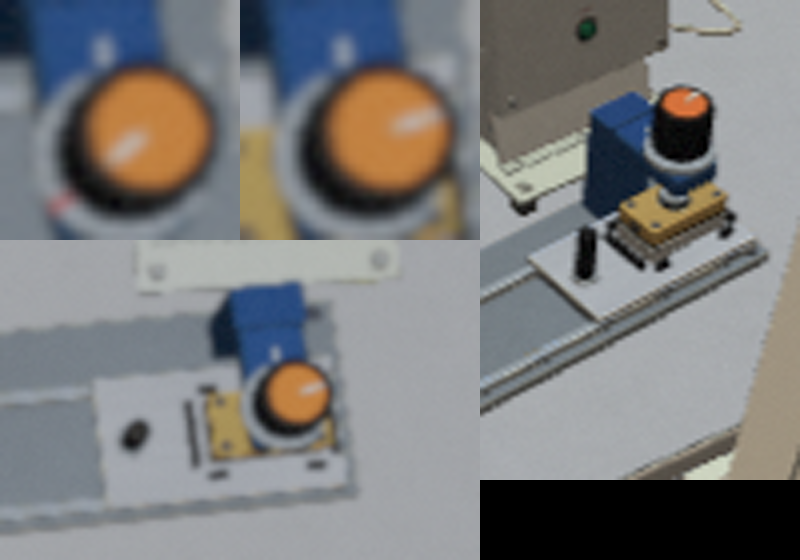

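```bash
python3 -c "
from h import *
o=get_obs();print(o['t'],o['ft_force'],abs(o['qvel']).max());print(ctrl.close_job())"
```

```text
25.15 [ 0.26692802 -0.72524618 -0.1634213 ] 0.03440956851055817
the job is handed in; nothing more can be done
None
```

The flow cell is clamped in the blue fixture, and I handed the job in at about 25 s on the robot's clock. No verdict was reported.

I set the cell in the pocket, drew the slide home by its post, and turned the knob 3.5 rad clockwise in one grip. Then I let go and backed the arm away.

**Cell in pocket:** the pictures put its centre about 2 mm from the pocket's, lying flat. The two cameras disagreed by about 3 mm on absolute position, but the offset was the same in both.

**Slide home:** it ran 157 mm and met a firm stop. The force rose to 18.6 N with no further motion.

**Clamped:** the pad stayed still in the pictures over the last 0.39 rad of knob turn. The moment rose from about 0.1 to between 0.2 and 0.29 N m.

**Slip:** I estimate about 0.7 to 0.8 rad from the torque and about 1.0 rad from the pad's travel, both inside the limit. The knob's white line turned 201°, matching the gripper's 203°, so the jaws did not slip on the knob.

**Not checked:**
- The collar's red line ended up hidden behind the knob, so I could not read the slip directly.
- I did not measure the pad's force on the cell; I only infer it from the stalled screw.
- I did not re-measure the jar, screwdriver, spanner or tape at the end, but no move went near them.

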